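Shut the insect box and lock its lid with a snap clip

ROBOT

A 6-joint arm with a two-finger parallel gripper is mounted at the origin on the work surface. World frame = base frame: x ahead of the robot, y to its left, z up, the work surface at z = 0. Lengths are in m, angles in degrees, forces in N, time in s.
With the tool pointing down it reaches from about 0.375 to 0.9 m from the base axis. Payload 3.1 kg.
Tool frame: the origin (TCP) lies on the centre line of the jaws, within the pads' length; the fingertips stand 8 mm ahead of it and the grasp point (between the pads) lies 11 mm behind it; z points along the fingers, y is the line along which they close (so a half turn about z gives the same grasp; the last joint's range is limited). The gripper opens to 87 mm and grips with 3 to 60 N. Pads are 19 mm wide; open, the fingers measure 117 mm over their backs; the gripper's body (75 mm by 190 mm) begins 51 mm behind the grasp point.
Start: joints at [-85.514, 30.224, 82.088, -0, 67.689, -10.227], TCP at [0.159, -0.604, 0.231] pointing down, gripper open.
Joint ranges: [-176.69, 176.69], [-43.24, 126.21], [12.49, 139.97], [-82, 262], [0, 151.66], [-163.58, 163.58]. Speed limits (degrees/s): [159.86, 159.86, 180, 180, 180, 180].

INTERFACE

Orientations are given as [roll, pitch, yaw] about the fixed x, y, z axes, in that order (R = Rz(yaw) Ry(pitch) Rx(roll)).
In Python, from rig import arm gives the robot as it stands. The module is installed in compiled form; this text tells all that it offers.
- The arm moves only by the tool play_rows, never from a script. Its argument "deltas" is a list of rows, each a list of 3 entries, a list of its own where there are three numbers: the shift along the tool's x, y, z normalised to -1 to 1, where 1 is 0.1 m, then the turn, a rotation vector about the tool's x, y, z normalised to -1 to 1, where 1 is 90 degrees, then the closure in counts, from 0 (fully open) to 255 (shut). In form: [[[x, y, z], [wx, wy, wz], grip], ...]. A call has exactly 8 rows; each row is the pose to reach, as a shift and turn from the pose commanded when the call began, along the tool's axes at that moment; what a row does not reach only later rows make up. A row lasts 1/12 s, in which the tool goes at most 41.7 mm and 7.16 degrees, less where a joint would pass 70% of its speed; a pose out of reach is approached as far as the arm can. A call with a number of a shift or a turn outside -1 to 1 is refused whole. A call with a gripper value outside its range is refused whole. The fingers move at their own pace and stop on an object; "force" is the grip in N (left out, the last holds). Time passes only in rows, so rows that repeat a pose let the fingers close, or fill a call up. It gives the time, the measured TCP pose, the force, the opening and the grip force at its end, in the units of the state.
- arm.sense(): the state, without advancing time (a new reading comes with each control period).
- arm.read_camera(name): name is "scene" or "side" or "wrist"; returns the picture (400x640x3 uint8, blue, green, red); there is no depth.
- arm.get_calibration(name): a dict with "mtx" (3x3 intrinsics, pixels), "rvec" (rotation vector, rad) and "tvec" (3), from world to camera coordinates, as OpenCV has them; the wrist camera has in their place "hand_eye" (4x4, takes a point from camera to tool coordinates, whose origin is the TCP and whose axes are the flange's). Camera axes: x right, y down, z forward; pixel columns grow to the right and rows downward; lengths in m; the calibration is good to about 2 mm. A picture is of the moment at which its call begins: read the wrist's pose just before it. get_calibration takes no time and is no camera call.
- arm.finish_job(): hands the job in; it is judged then, once.
The state is a dict: "time": time; "q": joint angles; "qd": joint speeds; "effort": joint torques, N m; "eef_pos": TCP position; "ee_rot": TCP orientation; "ft_force": force on the tool from outside, world axes, zero at the start; "wrist_torque": the same for the moment, N m; "grip_width": finger opening in m; "gripper_force": force on a finger pad.
Only numpy, scipy, OpenCV 4.12 (cv2) and the standard library are available. Lean on these libraries where they do the work, as an engineer would, in place of code of your own. Each camera call takes 0.05 s, during which the arm holds its last target. There are 200 camera calls.

TASK

Press the lid of the wooden insect box down flat, so that the steel staple stands up through its slot. Then take the snap clip out of the slotted wood block, push its sprung gate against the staple's top bar until the bar is inside the clip and the gate has snapped shut behind it, and let go, leaving the clip hooked through the staple and the lid shut. Leave the brick, the jar and the wood offcut where they are.

Things in the scene. Friction and masses are not known exactly. Their poses are not given: they have to be found in the camera images.
- crate: Insect box of pallet wood, fixed to the bench: 200 (x) x 240 (y) x 110 mm high, lid hinged along its far (+x) top edge. Origin: centre of its underside, on the bench; z up, front faces -x. The lid has a 56 (x) x 20 (y) mm slot through which the staple passes.
- staple_bar (a point): Steel staple fixed to the box, an upside-down U of 7 mm round wire. Point: middle of its level top bar (wire centre), 60 mm in front (-x) of the box's centre, 164 mm above the bench, 42 mm above the shut lid. Axes as the box: x along the bar, y through the opening. Legs 34 mm clear apart; 38.5 mm clear between shut lid and bar.
- lid_hinge (a point): Point fixed on the box, middle of the lid's hinge line, 160 mm from the staple along +x and 110 mm above the bench. Hinge line along y; axes as the box.
- lid_edge (a point): Middle of the lid's free edge, on the lid's upper face, 210 mm from the hinge line. Moves with the lid: x points from the edge to the hinge, z out of the upper face. The lid is a wooden board 210 x 240 mm, 12 mm thick (hinge line at its underside), 0.4 kg.
- lid (a joint): Lid angle in rad: 0 shut flat, grows as the free edge swings up and back; starts half open. The hinge is stiff: the lid stays where it is left; 1 to 5 N down near the free edge closes it.
- clip: Loose snap clip, upright flat metal frame 14 mm thick (x), 56 wide (y), 0.15 to 0.25 kg. Origin: centre of its flat underside; z up, y to the gate side. Bars 8 mm wide: bottom z 0 to 8 mm, spine at -y, top z 60 to 68; at +y a fixed nose rises to z 20. On top, the grip block to hold it by: 14 (x) x 30 (y) mm, z 68 to 104. It starts standing in the slotted block.
- clip_eye (a point): Centre of the clip's opening (40 mm in y, 52 mm in z), 34 mm above its underside; axes as the clip.
- gate (a joint): Gate of the clip, rad: a 7 mm round bar at y +24 mm, hinged at z 60, down to z 21.5, above the nose. 0 shut; swings inward (-y) only, to 1.0, and springs back by itself; 1 to 4 N at its lower end opens it. The staple's bar pressed against it from +y at z 25 to 31 of the clip slips past its tip within 40 mm of first touch (the spine comes at 47), then it snaps shut.
- block: Fixed wood block 100 (x) x 80 (y) x 45 mm high with a 17 mm wide slot along y, open at both ends, slot floor 15 mm above the bench, which holds the clip upright (clip y along block y). Origin: centre of its underside.
- brick: Loose clay brick, 75 x 160 x 55 mm, to be left alone. Origin: centre of underside.
- jar: Loose brown glass jar, 60 mm diameter, 120 mm high, to be left alone. Origin: centre of underside.
- offcut: Loose wood offcut, 100 x 60 x 22 mm, to be left alone. Origin: centre of underside.
There are look-alikes about, which are no part of the job. What is shaped like the clip but green is not meant.

How it is judged:
By the outcome, as a careful person would: the job done as asked, in the order asked, and still so for the second after the job is handed in, with the robot touching nothing.
It also fails if it takes over 58 s, if anything falls off the work surface, if the arm or the gripper's body presses on something with over 40 N, if the wrist force passes 120 N, or if a joint passes its speed limit or range.

## Working session

There is one attempt and no reset: what is moved stays moved. The work goes in short steps, Python scripts to look and compute and a tool call to move; the robot and the scene stay as the last step left them, time stands still between calls to the robot, and variables do not carry over. Pictures are saved under pics/ and viewed, at most 10 in all, crops included, and the job is handed in when it is done.

Besides the shell and the picture viewer there is one more tool, called in YAML: its name, and indented under it one key for each argument. play_rows: Moves the arm, as the interface text tells. Scaled input: -1 to 1 covers 0.1 m each way for a shift and 90 degrees each way for a turn. Its arguments: {"type":"object","properties":{"deltas":{"type":"array"},"force":{"type":"number"}},"required":["deltas"]}

```bash
mkdir -p pics
cat > h.py <<'E'
import numpy as np, cv2
from rig import arm
from scipy.spatial.transform import Rotation as R
def cam(n):
    c=arm.get_calibration(n); K=np.array(c["mtx"],float)
    Rm=cv2.Rodrigues(np.array(c["rvec"],float))[0]; t=np.array(c["tvec"],float).ravel()
    return K,Rm,t
def ray(n,uv):
    K,Rm,t=cam(n); d=Rm.T@np.linalg.inv(K)@np.array([uv[0],uv[1],1.]); return -Rm.T@t,d/np.linalg.norm(d)
def onz(n,uv,z):
    o,d=ray(n,uv); return o+d*(z-o[2])/d[2]
def tri(a,b):
    (o1,d1),(o2,d2)=ray("scene",a),ray("side",b)
    s=np.linalg.lstsq(np.c_[d1,-d2],o2-o1,rcond=None)[0]
    p,q=o1+s[0]*d1,o2+s[1]*d2
    return (p+q)/2,np.linalg.norm(p-q)
def proj(n,p):
    K,Rm,t=cam(n); v=K@(Rm@np.array(p)+t); return v[:2]/v[2]
E
python3 - <<'E'
from h import *
print(arm.sense())
for n in("scene","side"):
    cv2.imwrite(f"pics/{n}0.png",arm.read_camera(n)); K,Rm,t=cam(n); print(n,K.tolist(),(-Rm.T@t).round(3),Rm[2].round(2))
print(arm.get_calibration("wrist"))
E
```

```text
{'time': 0.0, 'q': array([-8.55144639e+01,  3.02794428e+01,  8.21576550e+01, -2.13760966e-03,
        6.76900580e+01, -1.02262838e+01]), 'qd': array([-0.01848988,  0.0328044 ,  0.08020713,  0.017234  , -0.06129524,
       -0.04366873]), 'effort': array([ 3.01256323e-04, -4.40032625e+01, -1.76593852e+01,  6.33415324e-02,
        5.82923472e-02, -1.61487515e-04]), 'eef_pos': array([ 0.15869413, -0.60375764,  0.22955948]), 'ee_rot': array([-1.79874513e+02, -2.06303385e-02,  1.47126111e+01]), 'ft_force': array([-0.99852747, -1.12995395, -0.65064108]), 'wrist_torque': array([-0.01065746,  0.03406951, -0.02600921]), 'gripper_force': 0.0, 'grip_width': 0.08688028680662083}
scene [[397.5494210397407, 0.0, 314.1291553090401], [0.0, 397.5494210397407, 194.418007594605], [0.0, 0.0, 1.0]] [0.926 0.226 0.918] [-0.45 -0.23 -0.86]
side [[463.06857724890165, 0.0, 313.8752574107637], [0.0, 463.06857724890165, 202.08442428808164], [0.0, 0.0, 1.0]] [0.329 0.868 1.032] [ 0.15 -0.68 -0.72]
{'mtx': array([[302.97176671,   0.        , 314.60043362],
       [  0.        , 302.97176671, 197.1391798 ],
       [  0.        ,   0.        ,   1.        ]]), 'hand_eye': array([[-2.20042970e-04, -9.56720789e-01, -2.91007359e-01,
         7.97156233e-02],
       [ 9.99999965e-01, -1.67685045e-04, -2.04858027e-04,
        -1.81545907e-04],
       [ 1.47194351e-04, -2.91007394e-01,  9.56720793e-01,
        -1.55158205e-01],
       [ 0.00000000e+00,  0.00000000e+00,  0.00000000e+00,
         1.00000000e+00]])}
```

View pics/scene0.png

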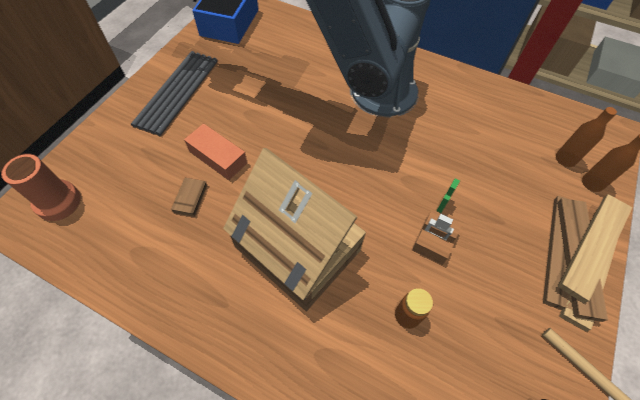

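View pics/side0.png

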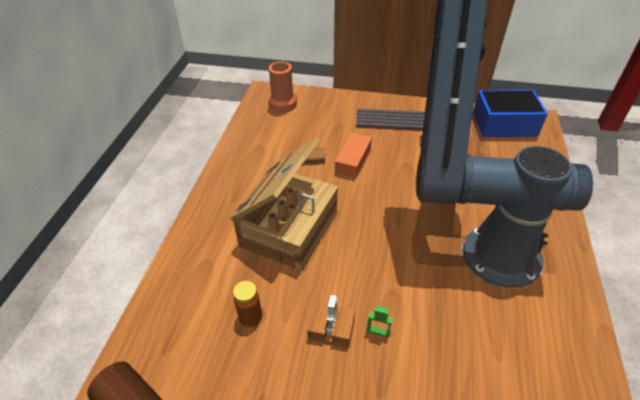

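The scene view shows the half-open box at about (295,230), the block with the grey clip at (440,232), the green decoy at (449,195), the brick at (216,150), the offcut at (190,196) and the jar at (415,308). The side view shows the staple near (308,198) and the clip near (332,315).

Run:
```python
import cv2,numpy as np
a=cv2.imread("pics/scene0.png");b=cv2.imread("pics/side0.png")
f=lambda i,x,y,w,h,s:cv2.resize(i[y:y+h,x:x+w],None,fx=s,fy=s,interpolation=cv2.INTER_CUBIC)
o=np.zeros((600,800,3),np.uint8)
o[:300,:400]=f(a,220,145,160,160,2.5)[:300,:400] if 0 else cv2.resize(f(a,220,145,160,120,2.5),(400,300))
o[:300,400:]=f(a,400,170,80,60,5) if 0 else f(a,400,200,80,60,5)
o[300:,:400]=f(b,230,130,120,90,400/120)[:300,:400]
o[300:,400:]=f(b,290,285,80,60,5)
cv2.imwrite("pics/crop0.png",o)
```

```text
(no output)
```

View pics/crop0.png

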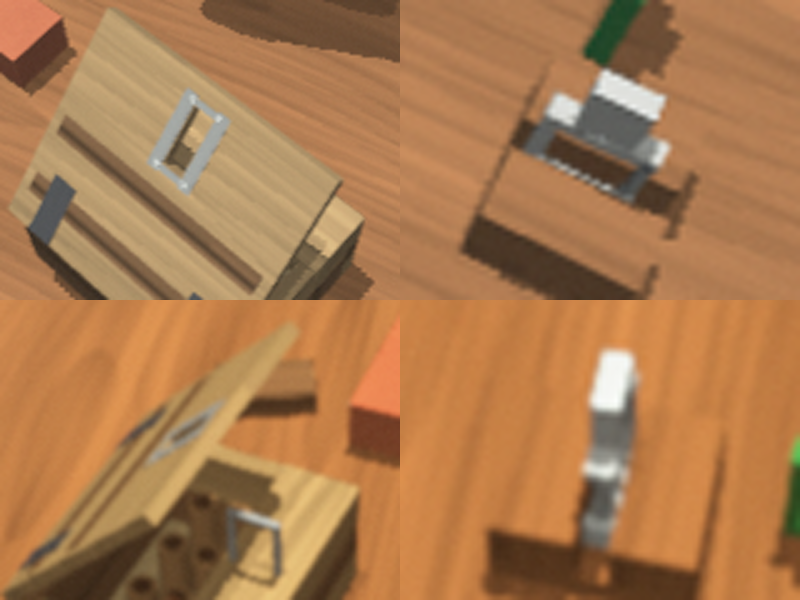

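The crop shows the staple bar in side pixels (299,194) to (314,197.5). The clip's grip-block top is centred at scene (446,219) and side (333,301).

Run:
```python
from h import *
np.set_printoptions(precision=4,suppress=True)
S=lambda x,y:(220+x/2.5,145+y/2.5); T=lambda x,y:(230+x*.3,130+(y-300)*.3)
C=lambda x,y:(400+(x-400)/5,200+y/5); D=lambda x,y:(290+(x-400)/5,285+(y-300)/5)
a,b=[onz("side",T(*p),.164) for p in((230,513),(281,525))]
print("bar",a,b,(a+b)/2,np.linalg.norm(a-b),np.degrees(np.arctan2(*(a-b)[1::-1])))
print("box front corner +y",onz("side",T(357,488),.110))
print("lid corners",tri(S(108,10),T(296,325)),tri(S(340,185),T(155,520)))
print("clip top",tri(C(629,96),D(614,379)),onz("scene",C(629,96),.119),onz("side",D(614,379),.119))
e1=onz("scene",C(600,80),.119);e2=onz("scene",C(658.5,111),.119);print("y len",np.linalg.norm(e1-e2),np.degrees(np.arctan2(*(e2-e1)[1::-1])))
e1,e2=onz("side",D(617,351),.119),onz("side",D(610,406),.119);print("y len",np.linalg.norm(e1-e2),np.degrees(np.arctan2(*(e2-e1)[1::-1])))
# block top edges, z=.045
P=[onz("scene",C(*p),.045) for p in((463,247),(650,298),(515,150))];print("block",P)
P=[onz("side",D(*p),.045) for p in((490,532),(700,570),(722,430))];print("block",P,[np.degrees(np.arctan2(*(P[i+1]-P[i])[1::-1])) for i in(0,1)])
for n,uv,h in(("brick",(215,145),.055),("jar",(418,301),.12),("offcut",(190,193),.022)):print(n,onz("scene",uv,h))
im=arm.read_camera("wrist");cv2.imwrite("pics/w0.png",im)
```

```text
bar [0.5594 0.0324 0.164 ] [0.5169 0.0378 0.164 ] [0.5381 0.0351 0.164 ] 0.04283299214310052 -7.251511358361109
box front corner +y [ 0.4738 -0.0695  0.11  ]
lid corners (array([ 0.5307, -0.0924,  0.259 ]), np.float64(0.0015136984857071771)) (array([0.5862, 0.1429, 0.2584]), np.float64(0.005554852163782082))
clip top (array([0.4194, 0.3069, 0.1158]), np.float64(0.002298492983115842)) [0.4224 0.3073 0.119 ] [0.4184 0.3078 0.119 ]
y len 0.02852247585363624 84.57015981435956
y len 0.02895368114386773 93.92351740094838
block [array([0.4899, 0.2704, 0.045 ]), array([0.4731, 0.3568, 0.045 ]), array([0.4303, 0.2749, 0.045 ])]
block [array([0.4677, 0.3545, 0.045 ]), array([0.369 , 0.3542, 0.045 ]), array([0.3697, 0.2801, 0.045 ])] [np.float64(-179.83637142777866), np.float64(-89.46310377283278)]
brick [ 0.4593 -0.3124  0.055 ]
jar [0.6279 0.3157 0.12  ]
offcut [ 0.602  -0.2999  0.022 ]
```

play_rows:
  deltas:
    - [[0.12,-0.11,-0.1],[0,0,0],255]
    - [[0.25,-0.22,-0.2],[0,0,0],255]
    - [[0.37,-0.33,-0.3],[0,0,0],255]
    - [[0.5,-0.45,-0.4],[0,0,0],255]
    - [[0.62,-0.56,-0.5],[0,0,0],255]
    - [[0.75,-0.67,-0.6],[0,0,0],255]
    - [[0.87,-0.78,-0.7],[0,0,0],255]
    - [[1,-0.9,-0.7],[0,0,0],255]
  force: 20

```text
time: 0.82
eef_pos: [0.2337, -0.4922, 0.3029]
ee_rot: [179.7, 0.0, 14.7]
ft_force: [-0.8, -0.7, 0.2]
grip_width: 0.0414
gripper_force: 0.0
```

play_rows:
  deltas:
    - [[0.12,-0.11,0],[0,0,0],255]
    - [[0.25,-0.22,0],[0,0,0],255]
    - [[0.37,-0.33,0],[0,0,0],255]
    - [[0.5,-0.45,0],[0,0,0],255]
    - [[0.62,-0.56,0],[0,0,0],255]
    - [[0.75,-0.67,0],[0,0,0],255]
    - [[0.87,-0.78,0],[0,0,0],255]
    - [[1,-0.9,0],[0,0,0],255]

```text
time: 1.48
eef_pos: [0.307, -0.378, 0.3]
ee_rot: [-179.9, 0.0, 14.7]
ft_force: [-0.1, 0.2, 0.8]
grip_width: 0.0006
gripper_force: 0.0
```

play_rows:
  deltas:
    - [[0.12,-0.11,0],[0,0,0],255]
    - [[0.25,-0.22,0],[0,0,0],255]
    - [[0.37,-0.33,0],[0,0,0],255]
    - [[0.5,-0.45,0],[0,0,0],255]
    - [[0.62,-0.56,0],[0,0,0],255]
    - [[0.75,-0.67,0],[0,0,0],255]
    - [[0.87,-0.78,0],[0,0,0],255]
    - [[1,-0.9,0],[0,0,0],255]

```text
time: 2.15
eef_pos: [0.3805, -0.2655, 0.3]
ee_rot: [-179.9, 0.0, 14.7]
ft_force: [-0.5, -0.7, 0.4]
grip_width: 0.0002
gripper_force: 0.0
```

play_rows:
  deltas:
    - [[0.12,-0.11,0],[0,0,0],255]
    - [[0.25,-0.22,0],[0,0,0],255]
    - [[0.37,-0.33,0],[0,0,0.05],255]
    - [[0.5,-0.45,0],[0,0,0.1],255]
    - [[0.62,-0.56,0],[0,0,0.16],255]
    - [[0.75,-0.67,0],[0,0,0.22],255]
    - [[0.87,-0.78,0],[0,0,0.27],255]
    - [[1,-0.9,0],[0,0,0.31],255]

```text
time: 2.82
eef_pos: [0.4541, -0.1531, 0.3]
ee_rot: [-180.0, 0.1, -13.4]
ft_force: [-0.3, -0.2, 0.8]
grip_width: 0.0004
gripper_force: 0.0
```

play_rows:
  deltas:
    - [[0.08,-0.12,0],[0,0,0],255]
    - [[0.16,-0.25,0],[0,0,0],255]
    - [[0.24,-0.37,0],[0,0,0],255]
    - [[0.32,-0.5,0],[0,0,0],255]
    - [[0.4,-0.62,0],[0,0,0],255]
    - [[0.48,-0.75,0],[0,0,0],255]
    - [[0.56,-0.88,0],[0,0,0],255]
    - [[0.63,-1,0],[0,0,0],255]

```text
time: 3.48
eef_pos: [0.5384, -0.0701, 0.2999]
ee_rot: [-180.0, 0.1, -13.2]
ft_force: [-0.3, -0.4, 0.2]
grip_width: 0.0005
gripper_force: 0.0
```

play_rows:
  deltas:
    - [[0,-0.1,0],[0,0,0],255]
    - [[0,-0.2,0],[0,0,0],255]
    - [[0,-0.3,0],[0,0,0],255]
    - [[0,-0.41,0.0],[0,0,0],255]
    - [[0,-0.41,0.1],[0,0,0],255]
    - [[0,-0.41,0.2],[0,0,0],255]
    - [[0,-0.41,0.3],[0,0,0],255]
    - [[0,-0.41,0.38],[0,0,0],255]

```text
time: 4.15
eef_pos: [0.5423, -0.0305, 0.2615]
ee_rot: [180.0, 0.7, -13.2]
ft_force: [-6.3, 1.4, 7.8]
grip_width: 0.0004
gripper_force: 3.9
```

Run:
```python
from h import *
s=arm.sense();print(s["eef_pos"],s["ft_force"])
a=arm.read_camera("scene");b=arm.read_camera("side")
o=np.hstack([cv2.resize(a[120:320,210:410],(400,400)),cv2.resize(b[90:290,210:410],(400,400))])
cv2.imwrite("pics/pre.png",o)
```

```text
[ 0.54226608 -0.03054674  0.26151977] [-6.28599702  1.39407704  7.79151427]
```

View pics/pre.png

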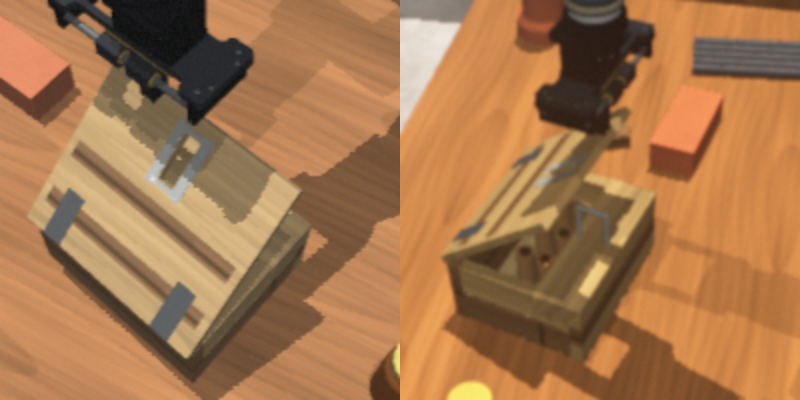

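The closed fingers are touching the lid near its free edge and the lid has begun to move. I'll keep pressing it down.

play_rows:
  deltas:
    - [[-0.07,0,0.08],[0,0,0],255]
    - [[-0.12,0,0.17],[0,0,0],255]
    - [[-0.17,0,0.26],[0,0,0],255]
    - [[-0.21,0,0.35],[0,0,0],255]
    - [[-0.25,0,0.44],[0,0,0],255]
    - [[-0.28,0,0.53],[0,0,0],255]
    - [[-0.31,0,0.62],[0,0,0],255]
    - [[-0.34,0,0.7],[0,0,0],255]

```text
time: 4.92
eef_pos: [0.5146, -0.0247, 0.1917]
ee_rot: [180.0, -0.0, -13.2]
ft_force: [-1.2, 0.1, 0.3]
grip_width: 0.0004
gripper_force: 0.7
```

play_rows:
  deltas:
    - [[-0.01,0,0.08],[0,0,0],255]
    - [[-0.02,0,0.16],[0,0,0],255]
    - [[-0.03,0,0.24],[0,0,0],255]
    - [[-0.04,0,0.32],[0,0,0],255]
    - [[-0.05,0,0.4],[0,0,0],255]
    - [[-0.05,0,0.47],[0,0,0],255]
    - [[-0.05,0,0.54],[0,0,0],255]
    - [[-0.05,0,0.6],[0,0,0],255]

```text
time: 5.58
eef_pos: [0.5096, -0.0228, 0.1317]
ee_rot: [-180.0, 0.0, -13.2]
ft_force: [-1.6, -0.0, 1.4]
grip_width: 0.0001
gripper_force: 0.6
```

play_rows:
  deltas:
    - [[0,0,0.01],[0,0,0],255]
    - [[0,0,0.02],[0,0,0],255]
    - [[0,0,0.03],[0,0,0],255]
    - [[0,0,0.04],[0,0,0],255]
    - [[0,0,0.04],[0,0,0],255]
    - [[0,0,0.04],[0,0,0],255]
    - [[0,0,0.04],[0,0,0],255]
    - [[0,0,0.04],[0,0,0],255]

```text
time: 6.25
eef_pos: [0.5094, -0.0228, 0.1303]
ee_rot: [180.0, -0.0, -13.2]
ft_force: [-5.3, 0.7, 13.1]
grip_width: 0.0004
gripper_force: 6.5
```

The lid is shut: fingertip height is 0.122 with 13 N. Raising and measuring the staple.

play_rows:
  deltas:
    - [[0,0,-0.1],[0,0,0],255]
    - [[0,0,-0.2],[0,0,0],255]
    - [[0,0,-0.35],[0,0,0],100]
    - [[0,0,-0.5],[0,0,0],0]
    - [[0,0,-0.65],[0,0,0],0]
    - [[0,0,-0.8],[0,0,0],0]
    - [[0,0,-1],[0,0,0],0]
    - [[0,0,-1],[0,0,0],0]

```text
time: 6.92
eef_pos: [0.5128, -0.0236, 0.2327]
ee_rot: [180.0, -0.6, -13.2]
ft_force: [-0.5, -0.8, 0.5]
grip_width: 0.0326
gripper_force: 0.0
```

play_rows:
  deltas:
    - [[0,-0.13,-0.05],[0,0,0],0]
    - [[0,-0.26,-0.1],[0,0,0],0]
    - [[0,-0.4,-0.15],[0,0,0],0]
    - [[0,-0.53,-0.2],[0,0,0],0]
    - [[0,-0.66,-0.3],[0,0,0],0]
    - [[0,-0.8,-0.35],[0,0,0],0]
    - [[0,-0.9,-0.4],[0,0,0],0]
    - [[0,-1,-0.4],[0,0,0],0]

```text
time: 7.58
eef_pos: [0.5334, 0.0752, 0.2694]
ee_rot: [-180.0, -0.1, -13.2]
ft_force: [-0.1, -0.7, -0.6]
grip_width: 0.0836
gripper_force: 0.0
```

play_rows:
  deltas:
    - [[0,-0.13,0],[0,0,0],0]
    - [[0,-0.26,0],[0,0,0],0]
    - [[0,-0.4,0],[0,0,0],0]
    - [[0,-0.53,0],[0,0,0],0]
    - [[0,-0.66,0],[0,0,0],0]
    - [[0,-0.8,0],[0,0,0],0]
    - [[0,-0.9,0],[0,0,0],0]
    - [[0,-1,0],[0,0,0],0]

```text
time: 8.25
eef_pos: [0.5555, 0.1731, 0.2684]
ee_rot: [180.0, 0.0, -13.2]
ft_force: [0.1, -0.8, 0.3]
grip_width: 0.087
gripper_force: 0.0
```

Run:
```python
from h import *
s=arm.sense();print(s["eef_pos"],s["ee_rot"],s["ft_force"])
a=arm.read_camera("scene");b=arm.read_camera("side");w=arm.read_camera("wrist")
for n,i in zip("abw",(a,b,w)):cv2.imwrite(f"pics/{n}1.png",i)
f=lambda i,x,y:cv2.resize(i[y:y+75,x:x+100],(400,300),interpolation=cv2.INTER_CUBIC)
o=np.vstack([np.hstack([f(a,250,160),f(b,250,160)]),np.hstack([cv2.resize(w,(400,300)),f(b,290,270)])])
cv2.imwrite("pics/shut.png",o)
```

```text
[0.55553102 0.17305938 0.2683724 ] [ 1.79986834e+02  1.20906296e-02 -1.31549180e+01] [ 0.11057136 -0.79963962  0.30118478]
```

View pics/shut.png

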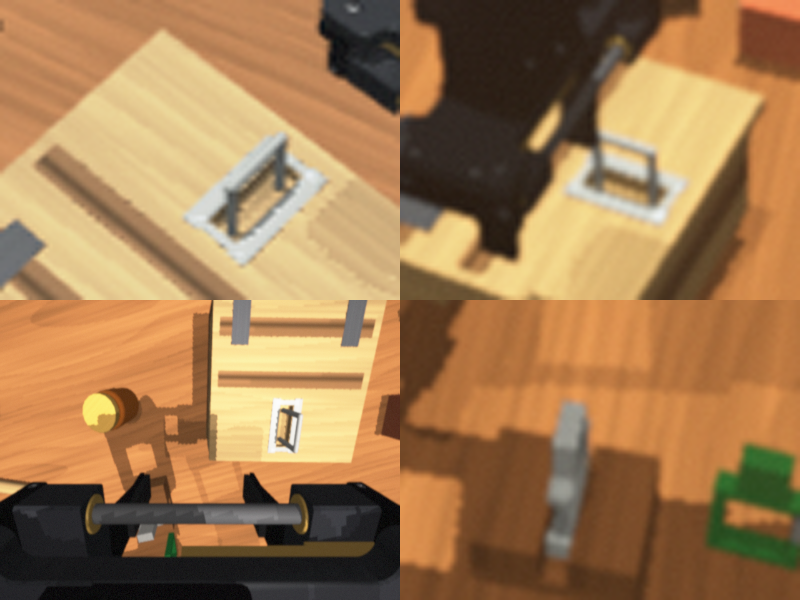

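Lid flat with the staple standing through its slot. Bar ends are at scene (307.8,207) and (320.3,194.5), and side (300,194.5) and (313.8,197.8).

Run:
```python
from h import *
np.set_printoptions(precision=4,suppress=True)
A=[(307.75,207),(320.3,194.6)];B=[(300,194.5),(313.75,197.75)]
for n,P in(("scene",A),("side",B)):
    p=[onz(n,u,.164) for u in P];print(n,p,sum(p)/2,np.linalg.norm(p[0]-p[1]),np.degrees(np.arctan2(*(p[0]-p[1])[1::-1])))
print(tri(A[0],B[0]),tri(A[1],B[1]))
print("lid front -y corner",onz("scene",(290.75,167.5),.122),onz("side",(250+365/4,160+97/4),.122))
# wrist lid edges
im=cv2.imread("pics/w1.png");hsv=cv2.cvtColor(im,cv2.COLOR_BGR2HSV)
c=arm.get_calibration("wrist");K=c["mtx"];H=c["hand_eye"];T=np.eye(4);T[:3,:3]=R.from_euler("xyz",[179.987,.012,-13.155],degrees=True).as_matrix();T[:3,3]=[.5555,.1731,.2684];T=T@H
def w(u,z):
    d=T[:3,:3]@np.linalg.inv(K)@[u[0],u[1],1];o=T[:3,3];return o+d*(z-o[2])/d[2]
q=lambda x,y:(x*1.6,(y-300)*400/300)
a,b=w(q(210,460),.122),w(q(354,461),.122);print("lid front edge",a,b,np.linalg.norm(a-b),np.degrees(np.arctan2(*(a-b)[1::-1]))-90)
a,b=w(q(297,407),.164),w(q(298,449),.164);print("bar?",a,b,np.linalg.norm(a-b))
```

```text
scene [array([0.5628, 0.0288, 0.164 ]), array([0.5223, 0.0385, 0.164 ])] [0.5426 0.0336 0.164 ] 0.04158018017524016 -13.530547009949128
side [array([0.5563, 0.034 , 0.164 ]), array([0.5181, 0.0389, 0.164 ])] [0.5372 0.0365 0.164 ] 0.03846888881666268 -7.3132911384036445
(array([0.5586, 0.0264, 0.1557]), np.float64(0.0005317600422657668)) (array([0.5195, 0.0367, 0.1604]), np.float64(0.0022450736548699462))
lid front -y corner [ 0.4657 -0.07    0.122 ] [ 0.4619 -0.0681  0.122 ]
lid front edge [0.5211 0.1579 0.122 ] [ 0.464  -0.0795  0.122 ] 0.24418839454214042 -13.534003683777684
bar? [0.5722 0.0291 0.164 ] [0.5216 0.0316 0.164 ] 0.05062133542076209
```

play_rows:
  deltas:
    - [[-0.12,-0.06,0],[0,0,0],0]
    - [[-0.25,-0.12,0],[0,0,0],0]
    - [[-0.37,-0.18,0],[0,0,0],0]
    - [[-0.5,-0.25,0],[0,0,0],0]
    - [[-0.62,-0.31,0],[0,0,0],0]
    - [[-0.75,-0.37,0],[0,0,0],0]
    - [[-0.87,-0.43,0],[0,0,0],0]
    - [[-1,-0.5,0],[0,0,0],0]

```text
time: 9.07
eef_pos: [0.4682, 0.2442, 0.2687]
ee_rot: [-180.0, -0.0, -13.2]
ft_force: [-0.1, 0.5, -1.3]
grip_width: 0.0871
gripper_force: 0.0
```

play_rows:
  deltas:
    - [[-0.12,-0.06,0],[0,0,-0.02],0]
    - [[-0.25,-0.12,0],[0,0,-0.04],0]
    - [[-0.37,-0.18,0],[0,0,-0.06],0]
    - [[-0.5,-0.25,0],[0,0,-0.08],0]
    - [[-0.62,-0.31,0],[0,0,-0.1],0]
    - [[-0.75,-0.37,0],[0,0,-0.12],0]
    - [[-0.87,-0.43,0],[0,0,-0.148],0]
    - [[-0.95,-0.5,0],[0,0,-0.148],0]

```text
time: 9.73
eef_pos: [0.3866, 0.3144, 0.2685]
ee_rot: [180.0, 0.1, 0.3]
ft_force: [0.4, 0.3, -0.2]
grip_width: 0.0867
gripper_force: 0.0
```

Run:
```python
from h import *
s=arm.sense();print(s["eef_pos"],s["ee_rot"],s["ft_force"],s["q"])
w=arm.read_camera("wrist");cv2.imwrite("pics/w2.png",w)
c=arm.get_calibration("wrist");T=np.eye(4);T[:3,:3]=R.from_euler("xyz",s["ee_rot"],degrees=True).as_matrix();T[:3,3]=s["eef_pos"];T=np.linalg.inv(T@c["hand_eye"])
v=c["mtx"]@(T[:3]@[.42,.307,.119,1]);print(v/v[2])
u=(v/v[2])[:2].astype(int);x0=np.clip(u[0]-100,0,440);y0=np.clip(u[1]-75,0,250);print(x0,y0)
cv2.imwrite("pics/w2c.png",cv2.resize(w[y0:y0+150,x0:x0+200],(800,600),interpolation=cv2.INTER_CUBIC))
```

```text
[0.38659969 0.31438403 0.26849666] [1.79981447e+02 5.31705331e-02 3.07687921e-01] [ 0.43002072  0.33022455 -0.23796216] [2.62428864e+01 1.77023430e+01 9.71949851e+01 7.23968849e-03
 6.51586020e+01 1.15932145e+02]
[322.18536446 152.94182614   1.        ]
222 77
```

View pics/w2c.png

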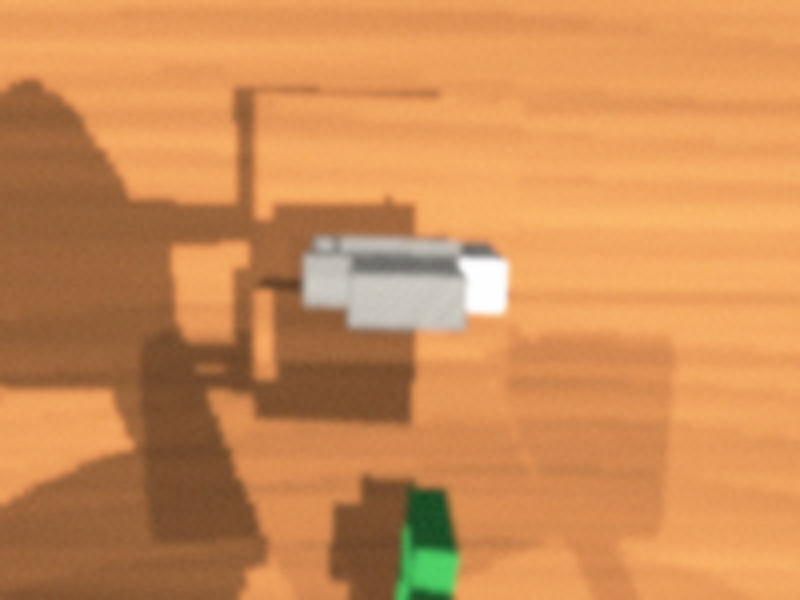

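The grip block top is centred at wrist pixel (324,152), so the clip is near (0.4205, 0.3055) with yaw about 0. The light nose tip on the left (crop 320,243) suggests the gate is on the world +y side. The full green decoy clearance is fine.

play_rows:
  deltas:
    - [[0.1,0.03,0.1],[0,0,0],0]
    - [[0.2,0.06,0.2],[0,0,0],0]
    - [[0.3,0.09,0.3],[0,0,0],0]
    - [[0.34,0.09,0.45],[0,0,0],0]
    - [[0.34,0.09,0.6],[0,0,0],0]
    - [[0.34,0.09,0.75],[0,0,0],0]
    - [[0.34,0.09,0.9],[0,0,0],0]
    - [[0.34,0.09,1],[0,0,0],0]

```text
time: 10.45
eef_pos: [0.4231, 0.3032, 0.1658]
ee_rot: [179.9, 0.2, 0.0]
ft_force: [0.0, 0.1, -0.9]
grip_width: 0.0869
gripper_force: 0.0
```

play_rows:
  deltas:
    - [[0,0,0.15],[0,0,0],0]
    - [[0,0,0.3],[0,0,0],0]
    - [[0,0,0.45],[0,0,0],0]
    - [[0,0,0.55],[0,0,0],0]
    - [[0,0,0.65],[0,0,0],0]
    - [[0,0,0.72],[0,0,0],0]
    - [[0,0,0.72],[0,0,0],0]
    - [[0,0,0.72],[0,0,0],0]

```text
time: 11.12
eef_pos: [0.4225, 0.3047, 0.0963]
ee_rot: [180.0, 0.0, 0.1]
ft_force: [-0.1, 0.5, -0.1]
grip_width: 0.087
gripper_force: 0.0
```

play_rows:
  deltas:
    - [[-0.01,0,0],[0,0,0],120]
    - [[-0.015,0,0],[0,0,0],180]
    - [[-0.015,0,0],[0,0,0],255]
    - [[-0.015,0,0],[0,0,0],255]
    - [[-0.015,0,0],[0,0,0],255]
    - [[-0.015,0,0],[0,0,0],255]
    - [[-0.015,0,0],[0,0,0],255]
    - [[-0.015,0,0],[0,0,0],255]
  force: 40

```text
time: 11.78
eef_pos: [0.4209, 0.3048, 0.0966]
ee_rot: [-180.0, -0.0, 0.1]
ft_force: [0.8, -0.2, -0.3]
grip_width: 0.0418
gripper_force: 0.0
```

play_rows:
  deltas:
    - [[0,0,0],[0,0,0],255]
    - [[0,0,0],[0,0,0],255]
    - [[0,0,0],[0,0,0],255]
    - [[0,0,0],[0,0,0],255]
    - [[0,0,0],[0,0,0],255]
    - [[0,0,0],[0,0,0],255]
    - [[0,0,0],[0,0,0],255]
    - [[0,0,0],[0,0,0],255]

```text
time: 12.45
eef_pos: [0.4209, 0.3048, 0.0965]
ee_rot: [-180.0, -0.0, 0.1]
ft_force: [0.2, -0.2, -0.5]
grip_width: 0.0296
gripper_force: 39.8
```

play_rows:
  deltas:
    - [[0,0,-0.1],[0,0,0],255]
    - [[0,0,-0.2],[0,0,0],255]
    - [[0,0,-0.32],[0,0,0],255]
    - [[0,0,-0.45],[0,0,0],255]
    - [[0,0,-0.58],[0,0,0],255]
    - [[0,0,-0.72],[0,0,0],255]
    - [[0,0,-0.86],[0,0,0],255]
    - [[0,0,-1],[0,0,0],255]

```text
time: 13.12
eef_pos: [0.4206, 0.3046, 0.1982]
ee_rot: [-180.0, -0.0, 0.1]
ft_force: [0.5, -0.2, -1.9]
grip_width: 0.0298
gripper_force: 39.8
```

play_rows:
  deltas:
    - [[0,0,-0.1],[0,0,0],255]
    - [[0,0,-0.2],[0,0,0],255]
    - [[0,0,-0.32],[0,0,0],255]
    - [[0,0,-0.45],[0,0,0],255]
    - [[0,0,-0.58],[0,0,0],255]
    - [[0,0,-0.65],[0,0,0],255]
    - [[0,0,-0.7],[0,0,0],255]
    - [[0,0,-0.7],[0,0,0],255]

```text
time: 13.78
eef_pos: [0.4211, 0.3049, 0.2675]
ee_rot: [-180.0, -0.1, 0.1]
ft_force: [0.5, -0.1, -0.8]
grip_width: 0.0302
gripper_force: 39.8
```

Run:
```python
from h import *
s=arm.sense();print(s["eef_pos"],s["ee_rot"],s["ft_force"],s["grip_width"],s["q"])
a=arm.read_camera("scene");b=arm.read_camera("side")
p=s["eef_pos"]+[0,0,.011-.089+.034]
print([proj(n,p) for n in("scene","side")])
f=lambda i,n:(lambda u:cv2.resize(i[max(u[1]-50,0):max(u[1]-50,0)+100,u[0]-33:u[0]+34],(400,600),interpolation=cv2.INTER_CUBIC))(proj(n,p).astype(int))
cv2.imwrite("pics/held.png",np.hstack([f(a,"scene"),f(b,"side")]))
```

```text
[0.42114293 0.30490787 0.26750902] [-1.79962816e+02 -8.92092596e-02  1.37165146e-01] [ 0.45801455 -0.05545478 -0.83568596] 0.03020941774009373 [ 2.35784761e+01  1.94758681e+01  9.45298252e+01 -1.50431003e-03
  6.58976679e+01  1.13441895e+02]
[array([460.02106247, 194.88891596]), array([332.39665739, 272.70325782])]
```

View pics/held.png

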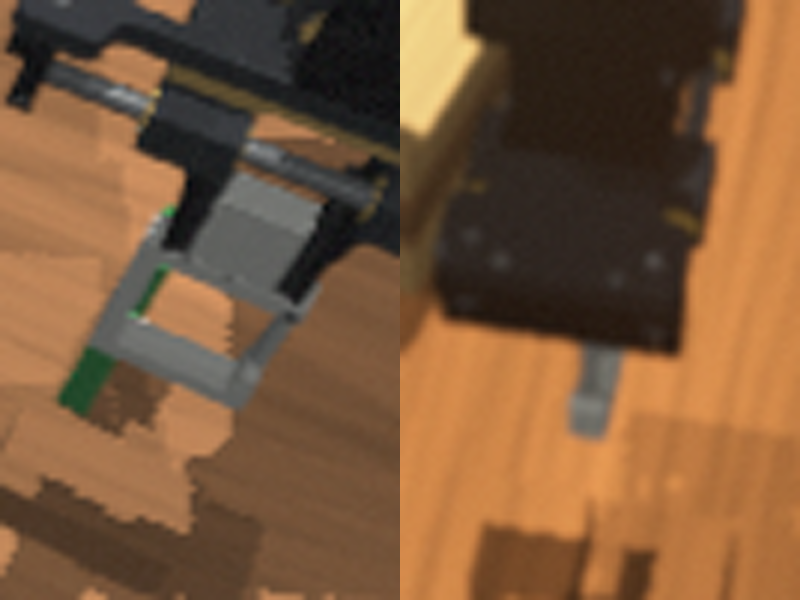

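The thin gate rod is at the right (+y) end of the held clip, around scene crop (270,340), with the nose below it. I'll carry it to the -y side of the staple and push toward +y.

play_rows:
  deltas:
    - [[0.04,0.1,-0.05],[0,0,0],255]
    - [[0.08,0.22,-0.1],[0,0,0],255]
    - [[0.12,0.35,-0.15],[0,0,0],255]
    - [[0.16,0.48,-0.2],[0,0,0],255]
    - [[0.2,0.61,-0.25],[0,0,0],255]
    - [[0.24,0.74,-0.3],[0,0,0],255]
    - [[0.27,0.87,-0.35],[0,0,0],255]
    - [[0.3,1,-0.35],[0,0,0],255]

```text
time: 14.55
eef_pos: [0.4517, 0.2035, 0.3021]
ee_rot: [180.0, -0.0, 0.1]
ft_force: [0.1, -0.1, -1.2]
grip_width: 0.0298
gripper_force: 39.8
```

play_rows:
  deltas:
    - [[0.04,0.12,0],[0,0,0],255]
    - [[0.08,0.25,0],[0,0,0],255]
    - [[0.12,0.37,0],[0,0,0],255]
    - [[0.16,0.5,0],[0,0,0],255]
    - [[0.2,0.62,0],[0,0,0],255]
    - [[0.24,0.75,0],[0,0,0],255]
    - [[0.27,0.87,0],[0,0,0],255]
    - [[0.3,1,0],[0,0,0],255]

```text
time: 15.22
eef_pos: [0.4811, 0.1035, 0.3011]
ee_rot: [180.0, 0.1, 0.1]
ft_force: [-0.2, 0.9, -1.9]
grip_width: 0.0297
gripper_force: 39.8
```

play_rows:
  deltas:
    - [[0.04,0.12,0],[0,0,0],255]
    - [[0.08,0.25,0],[0,0,0],255]
    - [[0.12,0.37,0],[0,0,0],255]
    - [[0.16,0.5,0],[0,0,0],255]
    - [[0.2,0.62,0],[0,0,0],255]
    - [[0.24,0.75,0],[0,0,0],255]
    - [[0.27,0.87,0],[0,0,0],255]
    - [[0.3,1,0],[0,0,0],255]

```text
time: 15.88
eef_pos: [0.5118, 0.0038, 0.3015]
ee_rot: [-180.0, 0.0, 0.1]
ft_force: [-0.0, 0.4, -1.3]
grip_width: 0.0299
gripper_force: 39.8
```

play_rows:
  deltas:
    - [[0.02,0.06,0],[0,0,0.02],255]
    - [[0.04,0.12,0],[0,0,0.05],255]
    - [[0.06,0.18,0],[0,0,0.08],255]
    - [[0.08,0.24,0],[0,0,0.11],255]
    - [[0.1,0.31,0],[0,0,0.14],255]
    - [[0.12,0.38,0],[0,0,0.149],255]
    - [[0.12,0.44,0],[0,0,0.149],255]
    - [[0.12,0.44,0],[0,0,0.149],255]

```text
time: 16.55
eef_pos: [0.5239, -0.0402, 0.3015]
ee_rot: [180.0, -0.0, -13.3]
ft_force: [-0.5, -0.1, -1.4]
grip_width: 0.0298
gripper_force: 39.8
```

Descend to TCP z 0.2175, then view.

play_rows:
  deltas:
    - [[0,0,0.12],[0,0,0],255]
    - [[0,0,0.25],[0,0,0],255]
    - [[0,0,0.4],[0,0,0],255]
    - [[0,0,0.55],[0,0,0],255]
    - [[0,0,0.7],[0,0,0],255]
    - [[0,0,0.8],[0,0,0],255]
    - [[0,0,0.84],[0,0,0],255]
    - [[0,0,0.84],[0,0,0],255]

```text
time: 17.22
eef_pos: [0.5231, -0.0387, 0.2167]
ee_rot: [-180.0, 0.1, -13.3]
ft_force: [-0.4, -0.5, -1.6]
grip_width: 0.0296
gripper_force: 39.8
```

Run:
```python
from h import *
s=arm.sense();print(s["eef_pos"],s["ee_rot"],s["ft_force"],s["grip_width"])
a=arm.read_camera("scene");b=arm.read_camera("side")
f=lambda i,x,y:cv2.resize(i[y:y+90,x:x+60],(400,600),interpolation=cv2.INTER_CUBIC)
cv2.imwrite("pics/app.png",np.hstack([f(a,275,145),f(b,285,135)]))
```

```text
[ 0.52306556 -0.03873804  0.21670845] [-1.79986471e+02  1.25849021e-01 -1.32661279e+01] [-0.37484007 -0.54726485 -1.60232338] 0.02959240403428479
```

View pics/app.png

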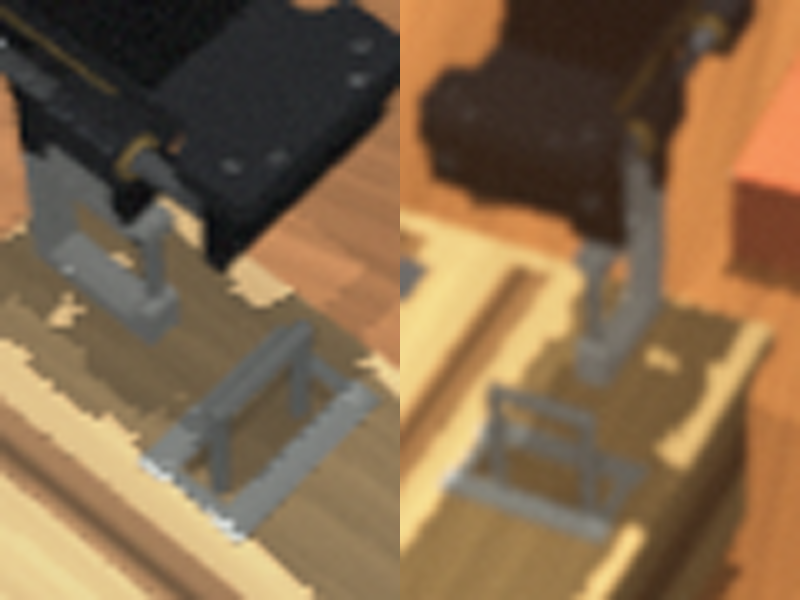

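The clip stands on the -y side of the staple. The gate tip is at scene crop (155,293) and side crop (592,338), and the bar is in view in both.

Run:
```python
from h import *
np.set_printoptions(precision=4,suppress=True)
S=lambda x,y:(275+x*.15,145+y*.15); D=lambda x,y:(285+(x-400)*.15,135+y*.15)
ps=np.radians(-13.3);ex=np.array([np.cos(ps),np.sin(ps),0]);ey=np.array([-np.sin(ps),np.cos(ps),0])
for n,b1,b2,g in(("scene",S(213,413),S(302,325),S(155,293)),("side",D(493,388),D(588,425),D(592,338))):
    b=(onz(n,b1,.164)+onz(n,b2,.164))/2;t=onz(n,g,.1575);d=t-b;print(n,b,t,d@ex,d@ey)
b,_=tri(S(213,413),S(0,0)) if 0 else (None,0)
g=tri(S(155,293),D(592,338));m=tri(S(257.5,369),D(540.5,406.5));print(g,m,(g[0]-m[0])@ex,(g[0]-m[0])@ey,(g[0]-m[0])[2])
```

```text
scene [0.5419 0.0323 0.164 ] [ 0.529  -0.0135  0.1575] -0.0020634771497330118 -0.04753742144296274
side [0.5394 0.0363 0.164 ] [ 0.5288 -0.012   0.1575] 0.0007420983995183941 -0.04950424402826343
(array([ 0.5288, -0.0135,  0.1565]), np.float64(0.0007758243404097984)) (array([0.5402, 0.0315, 0.1594]), np.float64(0.0009193958276805581)) -0.0007496418034714566 -0.0463200597627471 -0.0028793509213824175
```

play_rows:
  deltas:
    - [[0,-0.07,0],[0,0,0],255]
    - [[0,-0.14,0],[0,0,0],255]
    - [[0,-0.21,0],[0,0,0],255]
    - [[0,-0.28,0],[0,0,0],255]
    - [[0,-0.35,0],[0,0,0],255]
    - [[0,-0.4,0],[0,0,0],255]
    - [[0,-0.45,0],[0,0,0],255]
    - [[0,-0.5,0],[0,0,0],255]

```text
time: 17.98
eef_pos: [0.5352, 0.0098, 0.2176]
ee_rot: [179.9, -0.0, -13.2]
ft_force: [-0.5, -1.8, -2.7]
grip_width: 0.0296
gripper_force: 39.8
```

play_rows:
  deltas:
    - [[0,-0.02,0],[0,0,0],255]
    - [[0,-0.04,0],[0,0,0],255]
    - [[0,-0.06,0],[0,0,0],255]
    - [[0,-0.08,0],[0,0,0],255]
    - [[0,-0.1,0],[0,0,0],255]
    - [[0,-0.12,0],[0,0,0],255]
    - [[0,-0.14,0],[0,0,0],255]
    - [[0,-0.16,0],[0,0,0],255]

```text
time: 18.65
eef_pos: [0.5389, 0.0252, 0.2176]
ee_rot: [180.0, -0.0, -13.3]
ft_force: [-1.3, -3.2, -1.4]
grip_width: 0.0293
gripper_force: 39.8
```

play_rows:
  deltas:
    - [[0,-0.02,0],[0,0,0],255]
    - [[0,-0.04,0],[0,0,0],255]
    - [[0,-0.06,0],[0,0,0],255]
    - [[0,-0.08,0],[0,0,0],255]
    - [[0,-0.1,0],[0,0,0],255]
    - [[0,-0.12,0],[0,0,0],255]
    - [[0,-0.14,0],[0,0,0],255]
    - [[0,-0.16,0],[0,0,0],255]

```text
time: 19.32
eef_pos: [0.5424, 0.0413, 0.2173]
ee_rot: [-180.0, 0.0, -13.3]
ft_force: [-0.8, -0.2, -0.6]
grip_width: 0.0297
gripper_force: 39.8
```

play_rows:
  deltas:
    - [[0,-0.02,0],[0,0,0],255]
    - [[0,-0.03,0],[0,0,0],255]
    - [[0,-0.03,0],[0,0,0],255]
    - [[0,0,0],[0,0,0],255]
    - [[0,0.03,0],[0,0,0],255]
    - [[0,0.06,0],[0,0,0],255]
    - [[0,0.08,0],[0,0,0],255]
    - [[0,0.08,0],[0,0,0],255]

```text
time: 19.98
eef_pos: [0.5405, 0.0324, 0.2176]
ee_rot: [180.0, 0.0, -13.3]
ft_force: [0.3, -0.9, -0.9]
grip_width: 0.0296
gripper_force: 39.8
```

Run:
```python
from h import *
s=arm.sense();print(s["eef_pos"],s["ee_rot"],s["ft_force"],s["grip_width"])
a=arm.read_camera("scene");b=arm.read_camera("side")
f=lambda i,x,y:cv2.resize(i[y:y+75,x:x+50],(400,600),interpolation=cv2.INTER_CUBIC)
cv2.imwrite("pics/hook.png",np.hstack([f(a,295,150),f(b,285,150)]))
```

```text
[0.5405481  0.03235868 0.21757645] [ 1.79990969e+02  9.93481880e-04 -1.33273930e+01] [ 0.26963552 -0.86385976 -0.866206  ] 0.029644830715518208
```

View pics/hook.png

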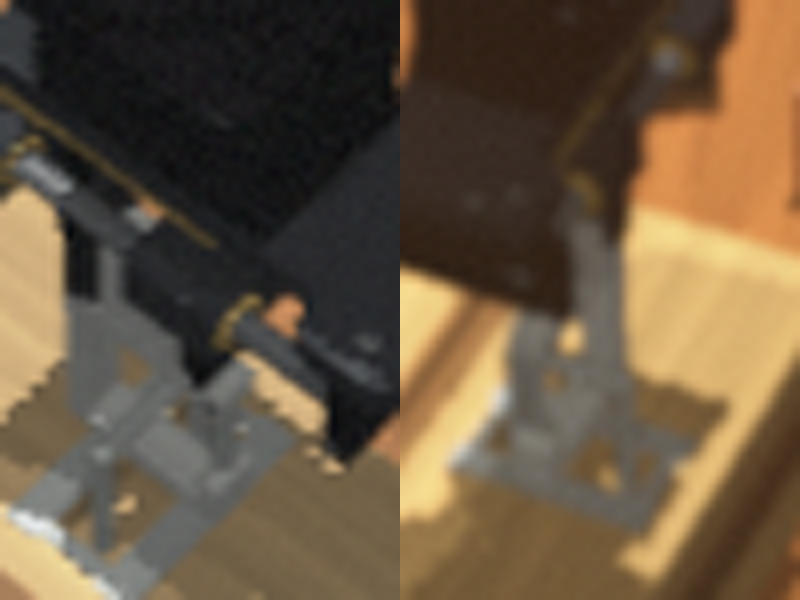

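The bar is through the clip's eye and the gate rod (crop 215,415) hangs vertically over the nose. Contact force has vanished. Now lower the clip onto the lid and release.

play_rows:
  deltas:
    - [[0,0,0.02],[0,0,0],255]
    - [[0,0,0.04],[0,0,0],255]
    - [[0,0,0.06],[0,0,0],255]
    - [[0,0,0.08],[0,0,0],255]
    - [[0,0,0.1],[0,0,0],255]
    - [[0,0,0.12],[0,0,0],255]
    - [[0,0,0.13],[0,0,0],255]
    - [[0,0,0.13],[0,0,0],255]

```text
time: 20.75
eef_pos: [0.5405, 0.0331, 0.2042]
ee_rot: [180.0, 0.0, -13.3]
ft_force: [-0.4, -0.3, -1.7]
grip_width: 0.0297
gripper_force: 39.8
```

play_rows:
  deltas:
    - [[0,0,0.01],[0,0,0],255]
    - [[0,0,0.01],[0,0,0],255]
    - [[0,0,0.01],[0,0,0],120]
    - [[0,0,0.01],[0,0,0],60]
    - [[0,0,0.01],[0,0,0],0]
    - [[0,0,0.01],[0,0,0],0]
    - [[0,0,0.01],[0,0,0],0]
    - [[0,0,0.01],[0,0,0],0]

```text
time: 21.42
eef_pos: [0.5407, 0.033, 0.2037]
ee_rot: [-180.0, -0.0, -13.3]
ft_force: [-0.3, 0.2, 0.8]
grip_width: 0.0617
gripper_force: 0.0
```

play_rows:
  deltas:
    - [[0,0,0.01],[0,0,0],0]
    - [[0,0,0.01],[0,0,0],0]
    - [[0,0,0.01],[0,0,0],0]
    - [[0,0,0],[0,0,0],0]
    - [[0,0,-0.04],[0,0,0],0]
    - [[0,0,-0.1],[0,0,0],0]
    - [[0,0,-0.2],[0,0,0],0]
    - [[0,0,-0.3],[0,0,0],0]

```text
time: 22.08
eef_pos: [0.5407, 0.033, 0.2346]
ee_rot: [-180.0, -0.0, -13.3]
ft_force: [-0.2, 0.0, 0.3]
grip_width: 0.0869
gripper_force: 0.0
```

play_rows:
  deltas:
    - [[0,0,-0.15],[0,0,0],0]
    - [[0,0,-0.3],[0,0,0],0]
    - [[0,0,-0.45],[0,0,0],0]
    - [[0,0,-0.6],[0,0,0],0]
    - [[0,0,-0.7],[0,0,0],0]
    - [[0,0,-0.8],[0,0,0],0]
    - [[0,0,-0.9],[0,0,0],0]
    - [[0,0,-1],[0,0,0],0]

```text
time: 22.75
eef_pos: [0.5404, 0.0331, 0.3344]
ee_rot: [180.0, 0.0, -13.3]
ft_force: [0.5, -0.1, -0.3]
grip_width: 0.087
gripper_force: 0.0
```

play_rows:
  deltas:
    - [[-0.1,0.1,0],[0,0,0],0]
    - [[-0.2,0.25,0],[0,0,0],0]
    - [[-0.2,0.4,0],[0,0,0],0]
    - [[-0.2,0.55,0],[0,0,0],0]
    - [[-0.2,0.7,0],[0,0,0],0]
    - [[-0.2,0.85,0],[0,0,0],0]
    - [[-0.2,1,0],[0,0,0],0]
    - [[-0.2,1,0],[0,0,0],0]

```text
time: 23.42
eef_pos: [0.4979, -0.0618, 0.3337]
ee_rot: [179.9, 0.0, -13.4]
ft_force: [0.4, -0.1, -0.6]
grip_width: 0.0874
gripper_force: 0.0
```

Run:
```python
from h import *
s=arm.sense();print(s["time"],s["eef_pos"],s["ft_force"],s["grip_width"])
a=arm.read_camera("scene");b=arm.read_camera("side")
f=lambda i,x,y:cv2.resize(i[y:y+90,x:x+60],(400,600),interpolation=cv2.INTER_CUBIC)
cv2.imwrite("pics/end.png",np.hstack([f(a,290,145),f(b,280,145)]))
```

```text
23.4167 [ 0.49787047 -0.0617831   0.33371792] [ 0.39984041 -0.07058937 -0.57613276] 0.08736189991192374
```

View pics/end.png

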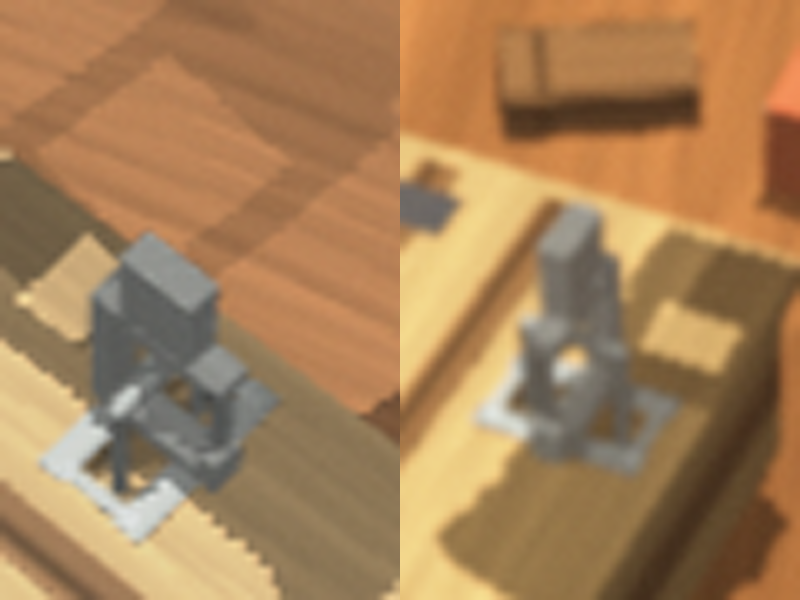

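The clip stands upright on the flat lid (scene crop 165,360). The staple bar runs through its eye, the gate (225,410) is shut over the nose, and the gripper is well clear.

```bash
python3 -c "
from rig import arm
print(arm.finish_job())"
```

```text
the job is handed in; nothing more can be done
None
```

The job is handed in at about 23.5 s of the 58 s allowed: the lid is shut flat, the clip is hooked through the staple with its gate snapped closed, the arm is clear, and I moved none of the brick, jar or offcut.

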